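Slide the top board off the pile into the sanding jig and lock the cam

TASK

Load the sanding jig: slide the small top board sideways off the pile, without lifting it, straight across onto the jig's bed until it meets the end stop, leaving the boards below it where they lie. Then swing the wooden cam lever round clockwise until the cam grips the board tight against the fence, and leave the lever there. Do not knock over or push about the other things on the bench.

Things in the scene. Friction and masses are not known exactly. Their poses are not given: they have to be found in the camera images.
- top_board: The board to load: square, oak-coloured, rounded corners, 110 (its x) x 105 (its y) x 26 mm thick, 0.19 kg; it lies flat on top of the pile of three. Too wide to be taken across its faces by most grippers; push it at its edge. Origin: centre of its underside; z is up.
- middle_board: The board under it: darker, rounded, 125 (x) x 120 (y) x 28 mm, 0.26 kg, loose. Origin: centre of its underside (25 mm above the bench). Its top is 53 mm above the bench.
- bottom_board: Lowest board of the pile: pale, 140 (x) x 250 (y) x 25 mm, loose on the bench; its long side lies parallel to the jig's x axis, and a pencil lies on its near end. Origin: centre of its underside.
- sanding_jig: Plywood sanding jig, fixed to the bench, left of the pile. Origin: at bench height under the middle of the pocket; z up, +y the direction in which a board is slid in, +x points to the cam. The flat bed is 51 mm above the bench, 2 mm below the underside of the top board on the pile, and reaches from y = -70 mm (open side, to the pile) to 75 mm.
- pocket (a point): Centre of the pocket on the bed's top: where the centre of the top board's underside is when the board is tight against fence and end stop. Axes as the jig's. With the lever open a board has 8 to 11 mm of play between fence and cam.
- fence (a point): Middle of the fence's inner face, at the jig's x = -55 mm: a wooden strip along y on the robot's side of the pocket, from y = -34 to 57 mm, 14 mm higher than the bed (less than the board's thickness). Its mouth flares outward (to x = -67 mm at y = -59 mm) to guide a board in.
- end_stop (a point): Middle of the end stop's inner face, at the jig's y = 52.5 mm: a wooden strip along x at the left end of the pocket, 14 mm higher than the bed.
- cam_pivot (a point): Vertical pivot axis of the cam lever, at the jig's x = 87 mm, y = 0, 61 mm above the bench (half the lever's height).
- lever_grip (a point): Point on the handle 75 mm from the pivot, 61 mm above the bench. The lever is one piece of dark wood, 18 mm thick (52 to 70 mm above the bench): an eccentric disc of 48 mm diameter with a straight handle 17 mm wide reaching 97 mm from the pivot. Beyond 41 mm from the pivot the open handle stands over the bare bench.
- cam_lever (a joint): Angle of the lever, rad: 0 open, handle along the jig's +x (away from the robot); grows clockwise seen from above, towards the pile's side. It stays where left (1 to 1.5 N at the handle moves it). It pushes a board in the pocket to the fence; with the board there the cam takes hold at 1.27 and the handle goes firm; about 8 N more locks it, at 1.3 to 1.45. Without a board it would run on to 1.9.
- carpenter_pencil: Flat red pencil, 13 x 176 x 7 mm, lying on the bottom board's near end; leave it. Origin: centre of its underside.
- wax_tin: Red round tin, diameter 69, height 36 mm, standing left of the jig; leave it. Origin: centre of its underside.
- sanding_block: Paper-wrapped sanding block, 64 x 115 x 36 mm, to the right of the pile; leave it. Origin: centre of its underside.

How it is judged:
On the way:
1. the top board lies on the jig's bed, against the end stop, clear of the pile, the cam not yet closed (z of top_board in the frame of sanding_jig below 0.0525 m and y of top_board in the frame of sanding_jig above -0.008 m and value of joint cam_lever below 1.2 rad), for 0.2 s.
At the end, for the whole second after the job is handed in: the top board lies flat on the jig's bed, within 6 mm of the end stop, within 2 mm of the fence and parallel to it within 0.04 rad; the cam lever is turned past 1.25 rad and at rest, gripping the board; the two boards below lie within 12 mm of where they were (z of top_board in the frame of sanding_jig between 0.049 and 0.0525 m and y of top_board in the frame of sanding_jig above -0.006 m and x of top_board in the frame of sanding_jig below 0.002 m and angle between the x axis of top_board and the x axis of sanding_jig, either way round below 0.04 rad and value of joint cam_lever above 1.25 rad and velocity of joint cam_lever below 0.05 rad/s and linear speed of top_board below 0.01 m/s and distance of each of middle_board, bottom_board from where it was at the start of the episode below 0.012 m); the robot touches nothing.
It fails at once if the top board is lifted more than 25 mm instead of slid (height (world z) of top_board above 0.078 m).
It fails at once if the top board is tipped (angle between top_board's own z axis and vertical above 0.3 rad).
It fails at once if a board below is pushed out of place by more than 12 mm (distance of any of middle_board, bottom_board from where it was at the start of the episode above 0.012 m).
It fails at once if another thing on the bench is pushed about by more than 30 mm (distance of any of wax_tin, carpenter_pencil, sanding_block from where it was at the start of the episode above 0.03 m).
It also fails if it takes over 53 s, if anything falls off the work surface, if the arm or the gripper's body presses on something with over 40 N, if the wrist force passes 120 N, or if a joint passes its speed limit or range.

ROBOT

A 7-joint arm with a two-finger parallel gripper is mounted at the origin on a cart in front of the work surface, level with it; the furniture and walls round the work are solid. World frame = base frame: x ahead of the robot, y to its left, z up, the work surface at z = 0. Lengths are in m, angles in rad, forces in N, time in s.
With the tool pointing down it reaches from about 0.4 to 0.85 m from the base axis. Payload 4.5 kg.
Tool frame: the origin (TCP) lies midway between the tips of the shut fingers; the grasp point (between the pads) lies 19 mm behind it; y points along the fingers, z is the direction in which the jaws open and shut, and the axes are right-handed (so a half turn about y gives the same grasp; the last joint's range is limited). The gripper opens to 88 mm and grips with 3 to 60 N. Pads are 18 mm wide; open, the fingers measure 123 mm over their backs; the gripper's body (75 mm by 187 mm) begins 45 mm behind the grasp point.
Start: joints at [1.347, 0.689, -0.195, 1.565, 0.157, 0.902, -0.215], TCP at [0.159, -0.604, 0.239] pointing down, gripper open.
Joint ranges: [-3.01, 3.01], [-0.46, 2.08], [-1.47, 1.51], [0.13, 2.56], [-1, 4.14], [0.04, 2.09], [-2.66, 2.66]. Speed limits (rad/s): [2.57, 2.57, 3.14, 3.14, 3.14, 3.14, 3.14].

INTERFACE

Orientations are given as a unit quaternion [x, y, z, w].
In Python, from plant import r, snapshot, get_calibration, job, boxes_of gives the robot as it stands. The module is installed in compiled form; this text tells all that it offers.
- The arm moves only by the shell command python3 -m handwheel 'ROWS' [OPENING] [FORCE]. ROWS is JSON, a list that holds one entry, the list of rows, each a list of 6 numbers: the shift along the tool's x, y, z as a fraction of full scale, then the turn, a rotation vector about the tool's x, y, z as a fraction of full scale. In form: [[[x, y, z, wx, wy, wz], ...]]. A call has 1 to 12 rows; each row is the pose to reach, as a shift and turn from the pose commanded when the call began, along the tool's axes at that moment, turning the shorter way round; what a row does not reach only later rows make up. Full scale, the value 1, is 100 cm for a shift and 180 degrees for a turn. A row lasts 1/12 s, in which the tool goes at most 41.7 mm and 7.16 degrees, less where a joint would pass 70% of its speed; a pose out of reach is approached as far as the arm can. A call with a number of a shift or a turn outside -1 to 1 is refused whole. A call with a gripper value outside its range is refused whole. OPENING is the opening, from -1 (shut) to 1 (fully open), set as the call begins (- or left out, the last holds). The fingers move at their own pace and stop on an object; FORCE is the grip in N (left out, the last holds). Time passes only in rows, so rows that repeat a pose let the fingers close. It gives the time, the measured TCP pose, the force and the opening at its end, in the units of the state.
- r.get_state(): the state, without advancing time (a new reading comes with each control period).
- snapshot(name): name is "scene" or "top" or "wrist"; returns the picture (480x640x3 uint8, red, green, blue); there is no depth.
- get_calibration(name): a dict with "fx", "fy", "cx", "cy" (pixels), "T" (4x4, takes a point from camera to world coordinates). Camera axes: x right, y down, z forward; pixel columns grow to the right and rows downward; lengths in m; the calibration is good to about 2 mm. A picture is of the moment at which its call begins: read the wrist's pose just before it. get_calibration takes no time and is no camera call; for the wrist camera it gives the pose at the moment of the call.
- job.finish_job(): hands the job in, once; it reports no verdict.
Trained networks look in the newest picture that a camera, given by its name, has taken for a name from the list of things; names that differ only in an ending like _2 or _b are one class to them, and where a whole thing is asked for, a point or a joint stands for the part that bears it (a point fixed in the world has none). Each returns a list of dicts, best first, with "confidence" (0 to 1); they miss things now and then, are a little off and sometimes report something else, mostly with a low value. They report only what shows in the picture. A call takes as long as a camera call.
- boxes_of(thing, camera): "bbox" ([left, top, right, bottom] in pixels, round what is visible of it).
The state is a dict: "clock": time; "q": joint angles; "qd": joint speeds; "joint_torque": joint torques, N m; "tool_pos": TCP position; "eef_rot": TCP orientation; "contact_force": force on the tool from outside, world axes, zero at the start; "moment": the same for the moment, N m; "opening": opening from 0.0 (shut) to 1.0 (fully open).
Only numpy, scipy, OpenCV 4.12 (cv2) and the standard library are available. Lean on these libraries where they do the work, as an engineer would, in place of code of your own. Each camera call takes 0.05 s, during which the arm holds its last target. There are 200 camera calls.

## Working session

There is one attempt and no reset: what is moved stays moved. The work goes in short steps, Python scripts to look and compute and a shell command to move; the robot and the scene stay as the last step left them, time stands still between calls to the robot, and variables do not carry over. Pictures are saved under pics/ and viewed, about 8 in all and at most 12, crops included, and the job is handed in when it is done.

```bash
mkdir -p pics
cat > h.py <<'E'
import numpy as np, cv2
from plant import r, snapshot, get_calibration, job, boxes_of
from scipy.spatial.transform import Rotation as R
def pix2w(name,u,v,z,c=None):
    c=c or get_calibration(name); T=np.array(c["T"])
    d=T[:3,:3]@np.array([(u-c["cx"])/c["fx"],(v-c["cy"])/c["fy"],1]); o=T[:3,3]
    return o+d*(z-o[2])/d[2]
def w2pix(name,p,c=None):
    c=c or get_calibration(name); T=np.array(c["T"])
    q=T[:3,:3].T@(np.array(p)-T[:3,3]); return np.array([c["fx"]*q[0]/q[2]+c["cx"],c["fy"]*q[1]/q[2]+c["cy"]])
def save(name,f,crop=None,s=1):
    im=snapshot(name)[:,:,::-1]
    if crop: im=im[crop[1]:crop[3],crop[0]:crop[2]]
    cv2.imwrite("pics/"+f,cv2.resize(im,None,fx=s,fy=s));
E
python3 - <<'E'
from h import *
np.set_printoptions(precision=4,suppress=True)
save("top","top1.png"); save("scene","scene1.png")
s=r.get_state(); print(s["clock"],s["tool_pos"],s["eef_rot"],R.from_quat(s["eef_rot"]).as_matrix())
for t,z in [("top_board",.079),("middle_board",.053),("bottom_board",.025),("sanding_jig",.051),("cam_lever",.07),("carpenter_pencil",.03),("wax_tin",.036),("sanding_block",.036)]:
    for b in boxes_of(t,"top")[:1]:
        x=b["bbox"]; print(t,b["confidence"],np.round(x),pix2w("top",x[0],x[1],z)[:2],pix2w("top",x[2],x[3],z)[:2])
print(get_calibration("top"))
E
```

```text
0.1 [ 0.1592 -0.6038  0.238 ] [-0.091   0.7018 -0.7007  0.0908] [[-0.9669 -0.0005  0.255 ]
 [-0.255   0.0015 -0.9669]
 [ 0.0001 -1.     -0.0016]]
top_board 0.83 [365. 219. 419. 275.] [ 0.5413 -0.2731] [ 0.418 -0.388]
middle_board 0.8 [368. 227. 422. 280.] [ 0.5267 -0.2811] [ 0.4094 -0.3976]
bottom_board 0.81 [357. 186. 429. 303.] [ 0.625  -0.2591] [ 0.3588 -0.4159]
sanding_jig 0.9 [293. 174. 364. 295.] [ 0.6473 -0.1148] [ 0.3784 -0.2697]
cam_lever 0.69 [318. 174. 337. 226.] [ 0.6437 -0.1715] [ 0.5271 -0.2122]
carpenter_pencil 0.7 [363. 286. 442. 296.] [ 0.3988 -0.2691] [ 0.3748 -0.4438]
wax_tin 0.72 [194. 233. 229. 266.] [0.519  0.1081] [0.4428 0.0276]
sanding_block 0.9 [445. 247. 501. 282.] [ 0.4825 -0.4529] [ 0.4044 -0.5733]
{'fx': 592.6473918427254, 'fy': 592.6473918427254, 'cx': 334.00370319576956, 'cy': 236.2585165109768, 'T': array([[-0.0054, -0.9923,  0.1235,  0.3454],
       [-0.9998,  0.0076,  0.0171, -0.2285],
       [-0.0179, -0.1234, -0.9922,  1.3491],
       [ 0.    ,  0.    ,  0.    ,  1.    ]])}
```

View pics/top1.png

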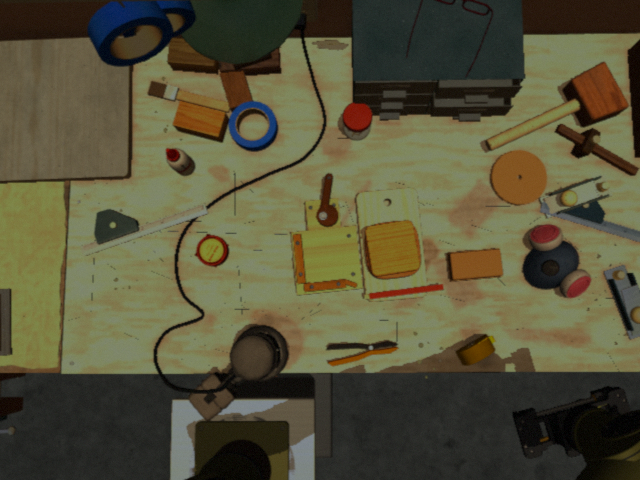

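View pics/scene1.png

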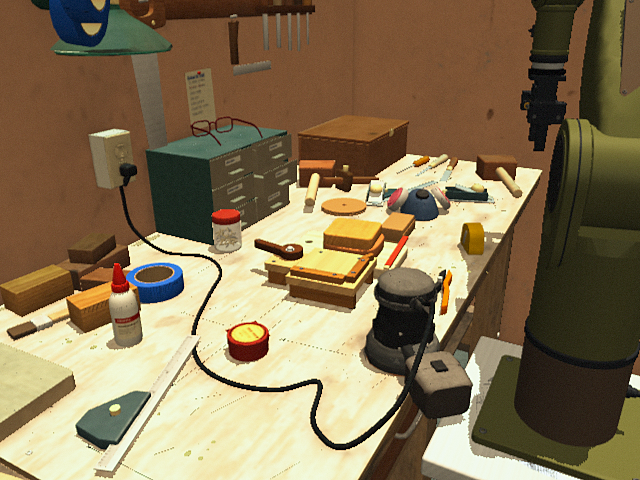

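The top view shows the jig (px 293-364, 228-295), the lever pointing up-image at (327,175-225), the board pile at (392,248) and the block to its right. Next I'll enlarge that area.

Run:
```python
from h import *
save("top","top2.png",(285,165,445,305),4.25)
```

```text
(no output)
```

View pics/top2.png

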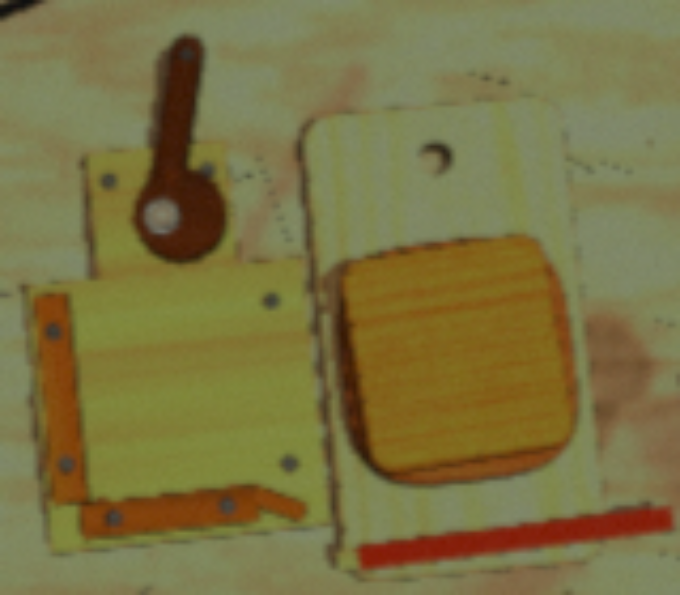

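```bash
cat > m.py <<'E'
from h import *
np.set_printoptions(precision=4,suppress=True)
P=lambda x,y,z: pix2w("top",285+x/4.25,165+y/4.25,z)[:2]
def ln(n,a,b,z):
    a=P(*a,z);b=P(*b,z);d=b-a;print(n,a,b,"ang",np.degrees(np.arctan2(d[1],d[0])),"len",np.linalg.norm(d));
ln("fence",(88,500),(250,487),.065)
ln("stop",(88,500),(70,293),.065)
ln("bedtop",(305,258),(25,287),.051)
ln("bottomL",(335,560),(303,130),.025)
ln("tb top",(530,236),(350,264),.079)
ln("tb bot",(560,445),(395,475),.079)
ln("tb left",(365,440),(345,290),.079)
ln("tb right",(575,420),(555,270),.079)
ln("mid top? ",(162,215),(187,45),.07)
E
python3 m.py
```

```text
fence [ 0.4045 -0.1446] [ 0.4106 -0.2271] ang -85.78058800984329 len 0.08276913762036278
stop [ 0.4045 -0.1446] [ 0.5109 -0.1352] ang 5.0090557548960675 len 0.10677357927533103
bedtop [ 0.5301 -0.2566] [ 0.516  -0.1108] ang 95.5168930741019 len 0.14649757099798297
bottomL [ 0.3742 -0.2712] [ 0.6028 -0.2568] ang 3.609617408722296 len 0.2290433298456828
tb top [ 0.5365 -0.3705] [ 0.5228 -0.2788] ang 98.47315545863134 len 0.09268115179324371
tb bot [ 0.43   -0.3833] [ 0.4155 -0.3001] ang 99.9263274976318 len 0.08445144560297654
tb left [ 0.4332 -0.2853] [ 0.5095 -0.2761] ang 6.836627664572337 len 0.07688784140328116
tb right [ 0.4426 -0.3912] [ 0.5189 -0.3828] ang 6.2390739181852615 len 0.07682777084399496
mid top?  [ 0.5503 -0.1829] [ 0.6394 -0.1962] ang -8.45781650985138 len 0.09008523457535336
```

```bash
python3 -m handwheel '[[[-0.18,0,-0.05,0,-0.222,0],[-0.361,0,-0.1,0,-0.444,0],[-0.361,0,-0.1,0,-0.444,0],[-0.361,0,-0.1,0,-0.444,0],[-0.361,0,-0.1,0,-0.444,0],[-0.361,0,-0.1,0,-0.444,0],[-0.361,0,-0.1,0,-0.444,0],[-0.361,0,-0.1,0,-0.444,0],[-0.361,0,-0.1,0,-0.444,0],[-0.361,0,-0.1,0,-0.444,0],[-0.361,0,-0.1,0,-0.444,0],[-0.361,0,-0.1,0,-0.444,0]]]' -0.3 20
python3 - <<'E'
from h import *
save("wrist","w1.png"); s=r.get_state(); print(s["clock"],s["tool_pos"],R.from_quat(s["eef_rot"]).as_matrix().round(4),s["contact_force"],s["opening"])
c=get_calibration("wrist"); np.save("c1.npy",c,allow_pickle=True)
E
```

```text
clock: 1.55
tool_pos: [0.4835, -0.4151, 0.2385]
eef_rot: [-0.521, 0.478, -0.478, 0.521]
contact_force: [0.3, -1.6, -0.8]
opening: 0.349
1.6 [ 0.48279874 -0.41572587  0.23845356] [[ 8.180e-02 -3.000e-04  9.966e-01]
 [-9.966e-01  2.000e-04  8.180e-02]
 [-3.000e-04 -1.000e+00 -3.000e-04]] [-0.67960915 -0.97115096  0.19852289] 0.3485387197416972
```

View pics/w1.png

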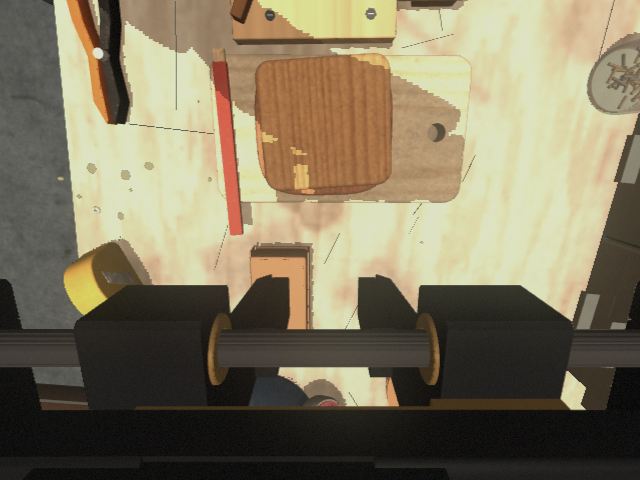

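Run:
```python
from h import *
np.set_printoptions(precision=4,suppress=True)
c=np.load("c1.npy",allow_pickle=True).item()
pk=np.array([.4637,-.191]);a=np.radians(4.8);ex=np.array([np.cos(a),np.sin(a)]);ey=np.array([-ex[1],ex[0]])
def ln(n,p,q,z):
    p=pix2w("",*p,z,c)[:2];q=pix2w("",*q,z,c)[:2];d=q-p
    print(n,p,q,"ang",np.degrees(np.arctan2(d[1],d[0])),"jig",[(1e3*(t-pk)@ex,1e3*(t-pk)@ey) for t in (p,q)])
ln("L",(257,80),(262,175),.079);ln("R",(391,70),(391,165),.079);ln("bot",(280,191),(380,180),.079);ln("top",(268,61),(378,53),.079)
ln("bottomboard edge",(240,202),(455,202),.025);ln("jigfront",(234,40),(395,38),.051)
t=r.get_state()["tool_pos"][:2]; print((t-pk)@ex,(t-pk)@ey)
```

```text
L [ 0.4195 -0.3029] [ 0.4263 -0.3778] ang -84.84582380718759 jig [(np.float64(-53.405554745834124), np.float64(-107.77690364092886)), (np.float64(-52.94047783253357), np.float64(-183.01235259234176))]
R [ 0.5257 -0.2869] [ 0.5354 -0.3605] ang -82.49992431373893 jig [(np.float64(53.736181695135755), np.float64(-100.70368511361755)), (np.float64(57.233540318250945), np.float64(-174.86291370736865))]
bot [ 0.4423 -0.3902] [ 0.5276 -0.3738] ang 10.920708525275531 jig [(np.float64(-37.969721333156926), np.float64(-196.74276569824391)), (np.float64(48.37233811751521), np.float64(-187.4838970084778))]
top [ 0.4277 -0.2883] [ 0.5139 -0.2755] ang 8.42733117506191 jig [(np.float64(-43.982546178123854), np.float64(-93.89955198095039)), (np.float64(42.920845881708935), np.float64(-88.39043407769996))]
bottomboard edge [ 0.3956 -0.4121] [ 0.6162 -0.3941] ang 4.678637266984015 jig [(np.float64(-86.32905868577714), np.float64(-214.65867919066648)), (np.float64(134.97348107446763), np.float64(-215.12743834613315))]
jigfront [ 0.3936 -0.2686] [ 0.5303 -0.256 ] ang 5.278508884835504 jig [(np.float64(-76.36804441153346), np.float64(-71.47366824330753)), (np.float64(60.903639254195475), np.float64(-70.32720949833656))]
0.00022718470473597125 -0.22553586757505562
```

The wrist view confirms the board at jig x ≈ +1 mm, yawed about 3° relative to the jig; its bottom edge is near row 185 and the jig front near row 39. Next I descend and push.

```bash
python3 -m handwheel '[[[0,0.04,0,0,0,0],[0,0.08,0,0,0,0],[0,0.12,0,0,0,0],[0,0.15,0,0,0,0],[0,0.17,0,0,0,0],[0,0.178,0,0,0,0],[0,0.178,0,0,0,0],[0,0.178,0,0,0,0]]]'
python3 -m handwheel '[[[-0.007,0,0,0,0,0],[-0.012,0,0,0,0,0],[-0.017,0,0,0,0,0],[-0.022,0,0,0,0,0],[-0.027,0,0,0,0,0],[-0.032,0,0,0,0,0],[-0.037,0,0,0,0,0],[-0.042,0,0,0,0,0],[-0.047,0,0,0,0,0],[-0.052,0,0,0,0,0],[-0.057,0,0,0,0,0],[-0.06,0,0,0,0,0]]]'
python3 - <<'E'
from h import *
save("wrist","w2.png"); np.save("c2.npy",get_calibration("wrist"),allow_pickle=True)
E
```

```text
clock: 2.27
tool_pos: [0.4832, -0.4163, 0.0615]
eef_rot: [0.52, -0.479, 0.48, -0.52]
contact_force: [-0.6, -0.0, 0.2]
opening: 0.353
clock: 3.27
tool_pos: [0.4781, -0.3548, 0.0607]
eef_rot: [-0.52, 0.479, -0.479, 0.52]
contact_force: [0.5, -2.8, 2.6]
opening: 0.352
```

View pics/w2.png

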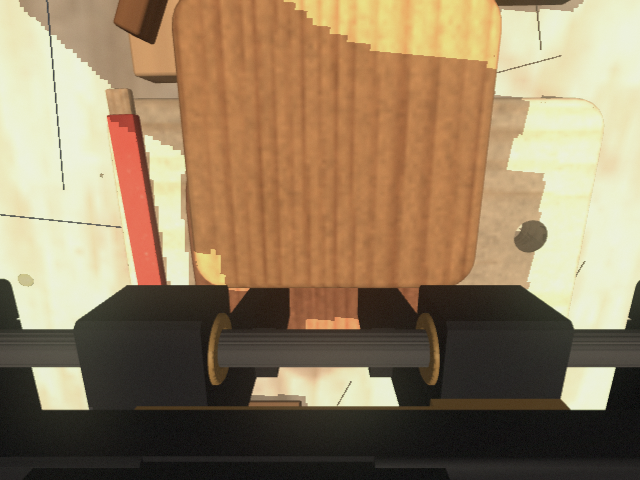

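The board is now square to the two fingers and the middle board shows behind it. Checking its position in the jig frame.

Run:
```python
from h import *
np.set_printoptions(precision=1,suppress=True)
c=np.load("c2.npy",allow_pickle=True).item()
pk=np.array([.4637,-.191]);a=np.radians(4.8);ex=np.array([np.cos(a),np.sin(a)]);ey=np.array([-ex[1],ex[0]])
for n,p,z in [("L",(174,40),.079),("L",(190,220),.079),("R",(500,40),.079),("R",(481,220),.079),("bot",(225,286),.079),("bot",(450,286),.079)]:
    q=pix2w("",*p,z,c)[:2]-pk; print(n,1e3*np.array([q@ex,q@ey]))
t=r.get_state()["tool_pos"][:2]-pk; print(t@ex,t@ey)
```

```text
L [-48.1 -64.1]
L [ -48.8 -123.7]
R [ 57.6 -64.2]
R [  58.2 -123.7]
bot [ -37.8 -149.7]
bot [  49.2 -149.7]
0.0006864021750699002 -0.16383570291177615
```

```bash
python3 -m handwheel '[[[-0.005,0,0,0,0,0],[-0.012,0,0,0,0,0],[-0.02,0,0,0,0,0],[-0.028,0,0,0,0,0],[-0.036,0,0,0,0,0],[-0.044,0,0,0,0,0],[-0.052,0,0,0,0,0],[-0.06,0,0,0,0,0],[-0.067,0,0,0,0,0],[-0.074,0,0,0,0,0],[-0.08,0,0,0,0,0],[-0.083,0,0,0,0,0]]]'
python3 -m handwheel '[[[-0.002,0,0,0,0,0],[-0.004,0,0,0,0,0],[-0.006,0,0,0,0,0],[-0.008,0,0,0,0,0],[-0.008,0,0,0,0,0]]]'
python3 - <<'E'
from h import *
save("top","top3.png",(285,165,445,305),4.25)
E
```

```text
clock: 4.32
tool_pos: [0.4712, -0.2718, 0.0607]
eef_rot: [-0.52, 0.479, -0.479, 0.52]
contact_force: [-0.3, -1.1, -0.5]
opening: 0.349
clock: 4.73
tool_pos: [0.4706, -0.2648, 0.0608]
eef_rot: [-0.52, 0.479, -0.479, 0.52]
contact_force: [0.8, -1.4, -0.1]
opening: 0.348
```

View pics/top3.png

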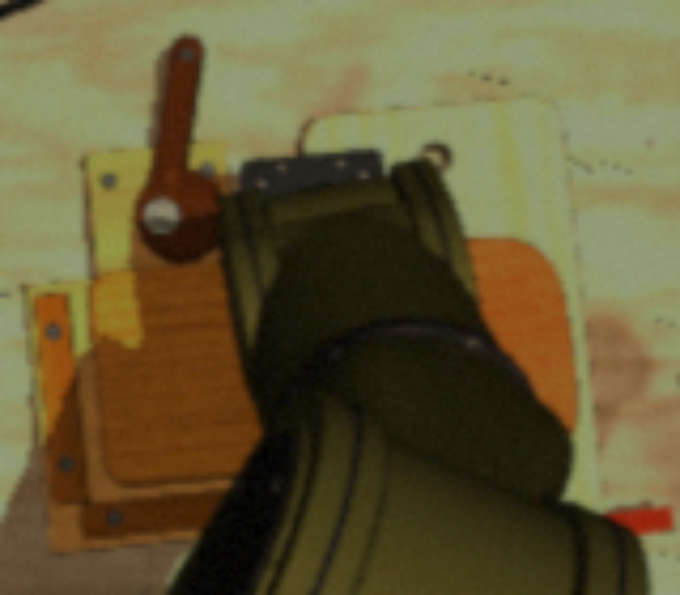

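The board is in the mouth, with a gap of some 5–8 mm to the end stop (px 75→92). I'll keep pushing until the force rises.

```bash
python3 -m handwheel '[[[-0.002,0,0,0,0,0],[-0.004,0,0,0,0,0],[-0.005,0,0,0,0,0],[-0.005,0,0,0,0,0]]]'
python3 -m handwheel '[[[-0.001,0,0,0,0,0],[-0.002,0,0,0,0,0],[-0.003,0,0,0,0,0],[-0.003,0,0,0,0,0]]]'
```

```text
clock: 5.12
tool_pos: [0.4702, -0.2598, 0.0607]
eef_rot: [-0.52, 0.479, -0.479, 0.52]
contact_force: [0.4, 0.6, 0.6]
opening: 0.349
clock: 5.45
tool_pos: [0.4699, -0.2569, 0.0607]
eef_rot: [-0.52, 0.479, -0.479, 0.52]
contact_force: [-0.1, -1.0, 0.1]
opening: 0.351
```

```bash
python3 -m handwheel '[[[-0.001,0,0,0,0,0],[-0.002,0,0,0,0,0],[-0.003,0,0,0,0,0],[-0.003,0,0,0,0,0]]]'
python3 -m handwheel '[[[-0.001,0,0,0,0,0],[-0.002,0,0,0,0,0],[-0.002,0,0,0,0,0]]]'
```

```text
clock: 5.78
tool_pos: [0.4699, -0.2545, 0.0608]
eef_rot: [0.52, -0.479, 0.479, -0.52]
contact_force: [1.2, -3.0, -1.2]
opening: 0.351
clock: 6.03
tool_pos: [0.4702, -0.2543, 0.061]
eef_rot: [0.52, -0.478, 0.48, -0.519]
contact_force: [0.9, -7.2, -0.1]
opening: 0.349
```

The force rose, so the board has met the stop. Next: back off, go up, shut the fingers.

```bash
python3 -m handwheel '[[[0.015,0,0,0,0,0],[0.03,0,0,0,0,0],[0.03,-0.04,0,0,0,0],[0.03,-0.08,0,0,0,0],[0.03,-0.11,0,0,0,0],[0.03,-0.11,0,0,0,0],[0.03,-0.11,0,0,0,0]]]' -1 20
cat > lev.py <<'E'
from h import *
import sys
# shift/turn numbers to reach lever-following poses: theta list (rad lever), off (m), z
th=[float(v) for v in sys.argv[1].split(",")]; off=float(sys.argv[2]); z=float(sys.argv[3]); rad=.075
s=r.get_state(); M=R.from_quat(s["eef_rot"]); p=np.array(s["tool_pos"]); pv=np.array([.5503,-.183])
for t in th:
    w=np.radians(4.8)-t; d=np.array([np.cos(w),np.sin(w)]); n=np.array([-d[1],d[0]])
    g=np.r_[pv+rad*d+off*n,z]
    zt=np.r_[d,0]; yt=np.array([0,0,-1.]); G=R.from_matrix(np.c_[np.cross(yt,zt),yt,zt])
    print(t,(M.inv().apply(g-p)).round(4),((M.inv()*G).as_rotvec()/np.pi).round(4))
print(s["q"],s["tool_pos"])
E
python3 lev.py 0.23 .035 .061
python3 - <<'E'
from h import *
save("top","top4.png",(285,165,445,305),4.25)
E
```

```text
clock: 6.62
tool_pos: [0.4728, -0.2818, 0.1722]
eef_rot: [-0.52, 0.478, -0.48, 0.521]
contact_force: [-0.3, -0.9, 0.3]
opening: -0.0
0.23 [-0.1093  0.1115  0.166 ] [-0.001   0.0727  0.0002]
[ 0.74020999  0.71701387 -0.48103533  1.85243424  0.49709505  0.69037798
  0.05229554] [ 0.47278498 -0.28175901  0.17215208]
```

View pics/top4.png

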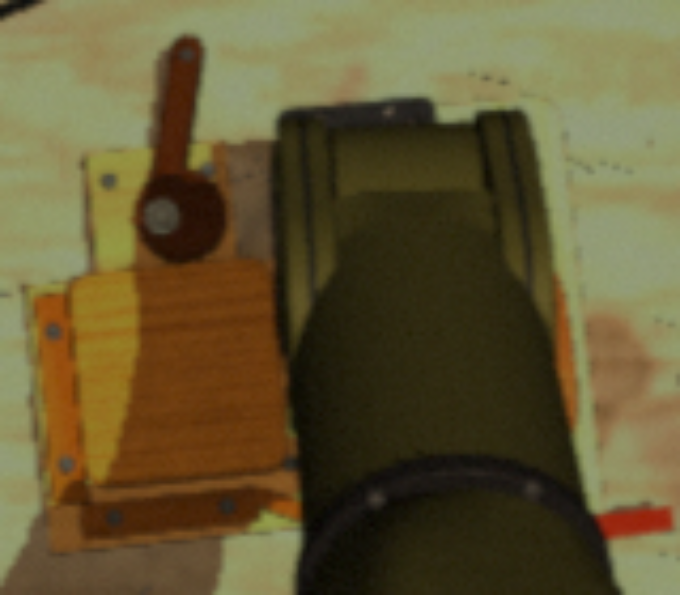

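The board is up against the end stop (left edge px ~72) with the gap still at the fence, and the lever is untouched. Next I go over to the left of the handle and down.

```bash
python3 -m handwheel '[[[-0.03,0,0.04,0,0.02,0],[-0.05,0,0.08,0,0.04,0],[-0.08,0,0.12,0,0.06,0],[-0.109,0,0.15,0,0.073,0],[-0.109,0,0.166,0,0.073,0],[-0.109,0,0.166,0,0.073,0],[-0.109,0.04,0.166,0,0.073,0],[-0.109,0.08,0.166,0,0.073,0],[-0.109,0.105,0.166,0,0.073,0],[-0.109,0.111,0.166,0,0.073,0],[-0.109,0.111,0.166,0,0.073,0]]]'
python3 lev.py 0.23,0.35,0.47,0.59,0.71,0.83 .019 .061
python3 - <<'E'
from h import *
save("wrist","w3.png")
E
```

```text
clock: 7.58
tool_pos: [0.6257, -0.1593, 0.0563]
eef_rot: [-0.464, 0.537, -0.533, 0.46]
contact_force: [1.3, 0.7, 0.8]
opening: 0.007
0.23 [ 0.0154 -0.0048  0.0039] [ 0.0023 -0.0001  0.    ]
0.35 [ 0.0245 -0.0048  0.0056] [0.0023 0.038  0.0002]
0.47 [ 0.0338 -0.0048  0.0062] [0.0023 0.0762 0.0003]
0.59 [ 0.043  -0.0048  0.0058] [0.0022 0.1144 0.0004]
0.71 [ 0.0522 -0.0048  0.0042] [0.0022 0.1526 0.0006]
0.83 [ 0.0611 -0.0047  0.0015] [0.0022 0.1908 0.0007]
[ 0.35420677  0.9708139  -0.33284051  1.60486324  0.46076584  0.65214663
 -0.36303872] [ 0.62566259 -0.15933583  0.05626971]
```

View pics/w3.png

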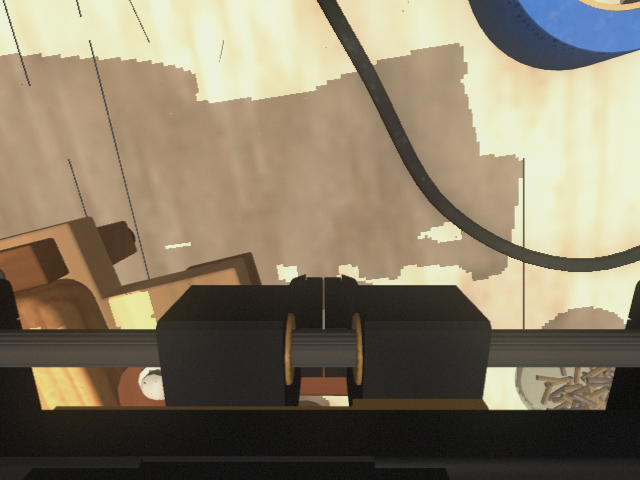

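The handle (dark red) lies just behind the shut fingers, as planned, and the tip is clear. Swinging now.

```bash
python3 -m handwheel '[[[0.007,-0.003,0.002,0.002,0,0],[0.0154,-0.0048,0.0039,0.002,0,0],[0.02,-0.0048,0.0048,0.002,0.019,0],[0.0245,-0.0048,0.0056,0.002,0.038,0],[0.029,-0.0048,0.006,0.002,0.057,0],[0.0338,-0.0048,0.0062,0.002,0.076,0],[0.0384,-0.0048,0.006,0.002,0.095,0],[0.043,-0.0048,0.0058,0.002,0.114,0],[0.0476,-0.0048,0.005,0.002,0.133,0],[0.0522,-0.0048,0.0042,0.002,0.153,0],[0.0567,-0.0048,0.003,0.002,0.172,0],[0.0611,-0.0047,0.0015,0.002,0.191,0]]]'
python3 lev.py 0.83,0.92,1.01,1.1,1.19,1.28 .019 .061
```

```text
clock: 8.63
tool_pos: [0.6228, -0.2213, 0.0669]
eef_rot: [0.279, -0.646, 0.651, -0.285]
contact_force: [0.6, 1.3, 0.7]
opening: 0.006
0.83 [ 0.0021  0.0058 -0.0043] [-0.003  -0.0015 -0.0016]
0.92 [ 0.0089  0.0058 -0.0029] [-0.003   0.0271 -0.0018]
1.01 [ 0.0159  0.0058 -0.002 ] [-0.0029  0.0558 -0.0019]
1.1 [ 0.0228  0.0057 -0.0018] [-0.0028  0.0844 -0.002 ]
1.19 [ 0.0298  0.0057 -0.0023] [-0.0027  0.1131 -0.0022]
1.28 [ 0.0366  0.0057 -0.0033] [-0.0026  0.1417 -0.0023]
[ 0.37576961  0.95237041 -0.19781515  1.57503491  0.27492226  0.63063276
 -0.71312927] [ 0.62279847 -0.22132287  0.06688012]
```

```bash
python3 -m handwheel '[[[0.002,0.003,-0.003,0,0,0],[0.0055,0.0055,-0.003,0,0.013,0],[0.009,0.0055,-0.003,0,0.027,0],[0.0125,0.0055,-0.0025,0,0.041,0],[0.016,0.0055,-0.002,0,0.056,0],[0.0195,0.0055,-0.002,0,0.07,0],[0.023,0.0055,-0.002,0,0.084,0],[0.0245,0.0055,-0.002,0,0.09,0]]]'
python3 lev.py 1.13,1.19,1.25,1.31,1.37,1.43,1.5 .019 .061
python3 - <<'E'
from h import *
save("top","top5.png",(285,165,445,305),4.25)
E
```

```text
clock: 9.3
tool_pos: [0.6042, -0.238, 0.0603]
eef_rot: [0.186, -0.679, 0.684, -0.191]
contact_force: [2.9, 0.2, 1.4]
opening: 0.001
1.13 [ 0.0001 -0.0007  0.0004] [-0.0024  0.0048 -0.002 ]
1.19 [ 0.0047 -0.0007  0.0014] [-0.0024  0.0239 -0.0021]
1.25 [ 0.0093 -0.0007  0.002 ] [-0.0023  0.043  -0.0022]
1.31 [ 0.0139 -0.0008  0.0024] [-0.0023  0.0621 -0.0023]
1.37 [ 0.0185 -0.0008  0.0025] [-0.0022  0.0812 -0.0023]
1.43 [ 0.0232 -0.0008  0.0024] [-0.0021  0.1003 -0.0024]
1.5 [ 0.0285 -0.0009  0.0018] [-0.002   0.1226 -0.0025]
[ 0.37106609  0.94744716 -0.12531196  1.6167933   0.18731581  0.57910541
 -0.88977331] [ 0.60419461 -0.23796909  0.06029839]
```

View pics/top5.png

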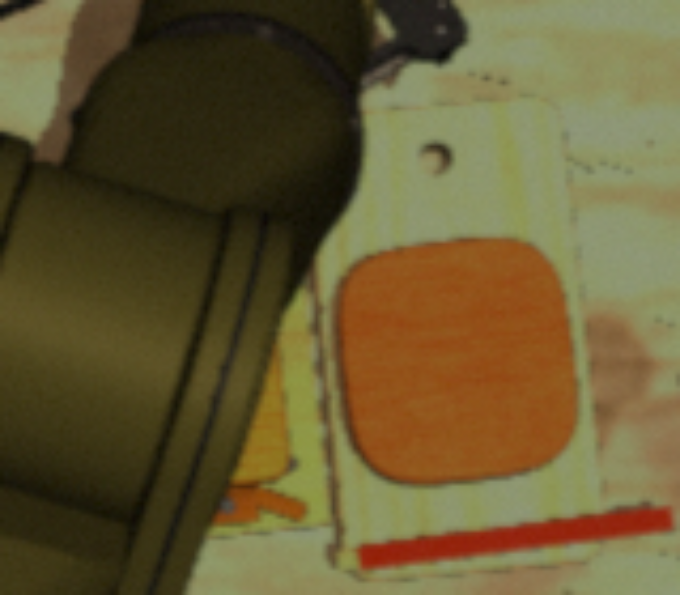

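The arm hides the lever, but the pile is untouched. I'll continue in small steps and watch the force.

```bash
python3 -m handwheel '[[[0.002,0,0.001,0,0.012,0],[0.0047,0,0.0014,0,0.024,0],[0.007,0,0.0017,0,0.033,0],[0.009,0,0.002,0,0.043,0],[0.009,0,0.002,0,0.043,0]]]'
python3 -m handwheel '[[[0.001,0,0,0,0.005,0],[0.002,0,0,0,0.01,0],[0.003,0,0,0,0.014,0],[0.003,0,0,0,0.014,0]]]'
python3 lev.py 1.31,1.37,1.43,1.5 .019 .061
```

```text
clock: 9.77
tool_pos: [0.596, -0.2442, 0.059]
eef_rot: [0.14, -0.691, 0.694, -0.143]
contact_force: [1.7, -0.0, 1.0]
opening: 0.004
clock: 10.1
tool_pos: [0.5943, -0.2451, 0.0589]
eef_rot: [0.125, -0.694, 0.697, -0.129]
contact_force: [5.5, -0.6, -0.5]
opening: 0.007
1.31 [ 0.0014 -0.0021  0.0017] [-0.0018  0.0052 -0.0018]
1.37 [ 0.006  -0.0021  0.0027] [-0.0018  0.0243 -0.0019]
1.43 [ 0.0106 -0.0021  0.0033] [-0.0017  0.0434 -0.0019]
1.5 [ 0.016  -0.0022  0.0037] [-0.0017  0.0657 -0.002 ]
[ 0.36267471  0.94289834 -0.08110694  1.6382618   0.12619415  0.55748625
 -1.00162924] [ 0.59425266 -0.24506241  0.05891602]
```

Force is rising to about 5 N: the cam takes hold. Keep pressing.

```bash
python3 -m handwheel '[[[0.001,0,0,0,0.004,0],[0.002,-0.001,0.0005,0,0.008,0],[0.003,-0.001,0.001,0,0.012,0],[0.003,-0.001,0.001,0,0.012,0]]]'
python3 -m handwheel '[[[0.001,0,0,0,0.004,0],[0.002,0,0.0005,0,0.008,0],[0.003,0,0.001,0,0.012,0],[0.003,0,0.001,0,0.012,0]]]'
python3 lev.py 1.31,1.37,1.43,1.5 .019 .061
```

```text
clock: 10.43
tool_pos: [0.593, -0.2457, 0.0598]
eef_rot: [0.111, -0.697, 0.699, -0.117]
contact_force: [6.0, -0.7, -2.3]
opening: 0.006
clock: 10.77
tool_pos: [0.592, -0.2466, 0.0598]
eef_rot: [0.097, -0.699, 0.701, -0.105]
contact_force: [9.1, 1.3, -4.2]
opening: 0.009
1.31 [-0.0013 -0.0012  0.0009] [-0.0015 -0.0181 -0.0035]
1.37 [ 0.0031 -0.0012  0.0022] [-0.0014  0.001  -0.0036]
1.43 [ 0.0077 -0.0013  0.0032] [-0.0013  0.0201 -0.0036]
1.5 [ 0.013  -0.0013  0.004 ] [-0.0012  0.0423 -0.0036]
[ 0.36062687  0.93903348 -0.06706438  1.6469653   0.09877025  0.54713559
 -1.04601793] [ 0.59199588 -0.24664888  0.05982119]
```

```bash
python3 -m handwheel '[[[0.001,0,0,0,0,0],[0.002,0,0,0,0,0],[0.003,0,0,0,0,0],[0.004,0,0,0,0,0],[0.004,0,0,0,0,0]]]'
python3 -m handwheel '[[[0.001,0,0,0,0,0],[0.002,0,0,0,0,0],[0.003,0,0,0,0,0],[0.004,0,0,0,0,0],[0.004,0,0,0,0,0]]]'
```

```text
clock: 11.18
tool_pos: [0.5908, -0.2472, 0.06]
eef_rot: [0.096, -0.698, 0.701, -0.108]
contact_force: [14.1, 1.9, -7.9]
opening: 0.004
clock: 11.6
tool_pos: [0.5894, -0.2478, 0.0602]
eef_rot: [0.094, -0.698, 0.701, -0.11]
contact_force: [17.2, 2.9, -10.5]
opening: 0.006
```

```bash
python3 -m handwheel '[[[-0.02,0,0,0,0,0],[-0.04,0,0,0,0,0],[-0.04,0,0,0,0,0],[-0.04,-0.04,0,0,0,0],[-0.04,-0.08,0,0,0,0],[-0.04,-0.12,0.02,0,0,0],[-0.04,-0.15,0.06,0,0,0],[-0.04,-0.15,0.1,0,0,0],[-0.04,-0.15,0.14,0,0,0],[-0.04,-0.15,0.18,0,0,0],[-0.04,-0.15,0.22,0,0,0],[-0.04,-0.15,0.22,0,0,0]]]'
python3 - <<'E'
from h import *
save("top","top6.png",(285,165,445,305),4.25)
E
```

```text
clock: 12.6
tool_pos: [0.676, -0.4604, 0.2075]
eef_rot: [0.098, -0.697, 0.703, -0.097]
contact_force: [-2.2, -0.4, -0.9]
opening: 0.003
```

View pics/top6.png

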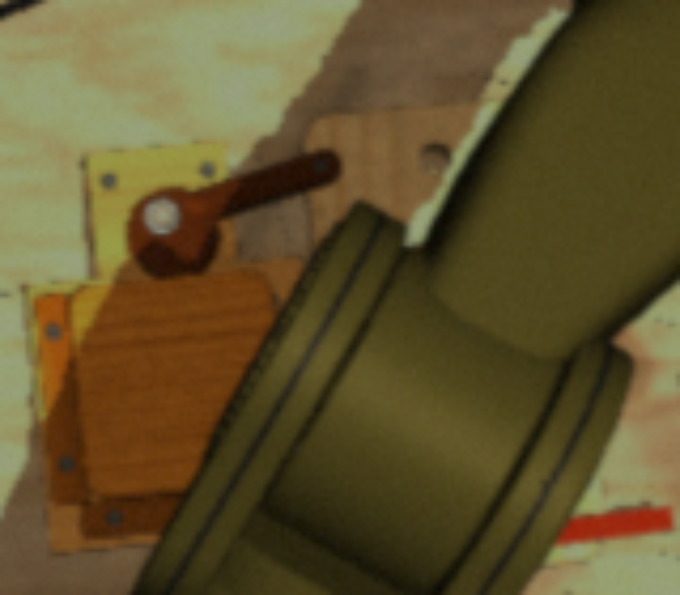

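The board has moved against the fence and the lever points right (hole at px 322,163). Measuring its angle against the earlier picture, by two references.

Run:
```python
from h import *
P=lambda x,y,z: pix2w("top",285+x/4.25,165+y/4.25,z)[:2]
for n,t in [("before",(187,52)),("after",(322,163))]:
    d=P(*t,.07)-P(161,215,.07); print(n,np.linalg.norm(d),np.radians(4.8)-np.arctan2(d[1],d[0]))
for a,b in [((95,497),(185,490)),((80,310),(90,470))]:
    d=P(*b,.079)-P(*a,.079);print("board edge",P(*a,.079),np.degrees(np.arctan2(d[1],d[0])))
```

```text
before 0.0864974435323559 0.24339510534537656
after 0.08713317792777839 1.3465607863183613
board edge [ 0.405345   -0.14901594] -85.92136707539326
board edge [ 0.50030958 -0.14136815] -176.3980100970984
```

Lever at about 1.35 rad, locked. But the board's left edge seems a few mm short of the stop, so I'll check from close by with the wrist camera.

```bash
python3 -m handwheel '[[[0.01,-0.03,-0.02,0,-0.04,0],[0.03,-0.03,-0.04,0,-0.08,0],[0.05,-0.03,-0.07,0,-0.12,0],[0.153,-0.03,-0.199,0,-0.44,0],[0.153,-0.03,-0.199,0,-0.44,0],[0.153,-0.03,-0.199,0,-0.44,0],[0.153,-0.03,-0.199,0,-0.44,0],[0.153,-0.03,-0.199,0,-0.44,0],[0.153,-0.03,-0.199,0,-0.44,0],[0.153,-0.03,-0.199,0,-0.44,0],[0.153,-0.03,-0.199,0,-0.44,0],[0.153,-0.03,-0.199,0,-0.44,0]]]'
python3 -m handwheel '[[[0,0,0,0,0,0],[0,0,0,0,0,0],[0,0,0,0,0,0]]]'
python3 - <<'E'
from h import *
save("wrist","w4.png"); np.save("c4.npy",get_calibration("wrist"),allow_pickle=True)
E
```

```text
clock: 13.65
tool_pos: [0.4747, -0.3007, 0.239]
eef_rot: [-0.525, 0.473, -0.475, 0.525]
contact_force: [-0.2, -0.2, 0.5]
opening: 0.004
clock: 13.9
tool_pos: [0.4767, -0.3019, 0.2392]
eef_rot: [-0.523, 0.474, -0.477, 0.524]
contact_force: [-0.1, -0.1, -0.6]
opening: 0.006
```

View pics/w4.png

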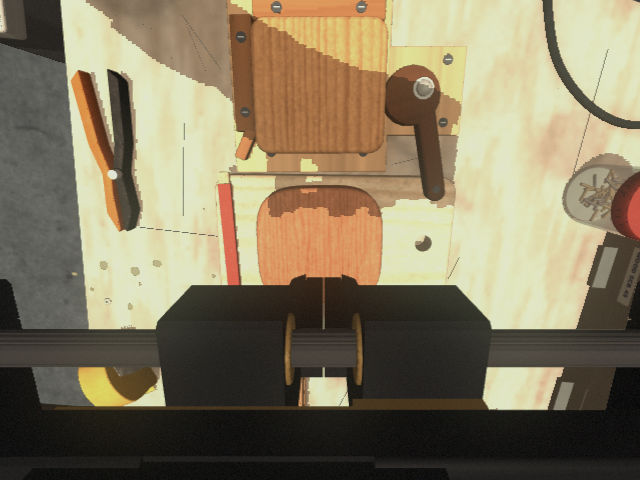

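Run:
```python
from h import *
np.set_printoptions(precision=1,suppress=True)
c=np.load("c4.npy",allow_pickle=True).item(); print(np.array(c["T"])[:3,3]*1e3)
pk=np.array([.4637,-.191]);a=np.radians(4.8);ex=np.array([np.cos(a),np.sin(a)]);ey=np.array([-ex[1],ex[0]])
def J(p,z): q=pix2w("",*p,z,c)[:2]-pk; return 1e3*np.array([q@ex,q@ey])
for n,p,z in [("board back",(320,153),.079),("board front",(320,17),.079),("board L",(252,60),.079),("board L",(253,120),.079),("board R",(387,60),.079),("bed front",(300,171),.051),("bed front",(380,171),.051),("stop inner top",(320,15),.065),("fence in",(250,60),.065),("pivot",(424,88),.07),("hole",(434,191),.07),("midboard top edge",(320,186),.053)]: print(n,J(p,z))
d=J((434,191),.07)-J((424,88),.07);print("lever",-np.arctan2(d[1],d[0]))
im=snapshot("top")[:,:,::-1][205:305,285:375]
cv2.imwrite("pics/top7.png",cv2.resize(im,None,fx=6,fy=6,interpolation=cv2.INTER_CUBIC)*1)
```

```text
[ 469.6 -235.4  383.5]
board back [  0.5 -51.6]
board front [-0.5 50.2]
board L [-54.1  19.3]
board L [-55.1 -25.8]
board R [52.9 20.7]
bed front [-18.2 -68.8]
bed front [ 56.6 -67.9]
stop inner top [-0.7 55.9]
fence in [-58.3  22.2]
pivot [86.5  1.8]
hole [102.9 -83.6]
midboard top edge [  0.6 -82.3]
lever 1.3811018430325623
```

View pics/top7.png

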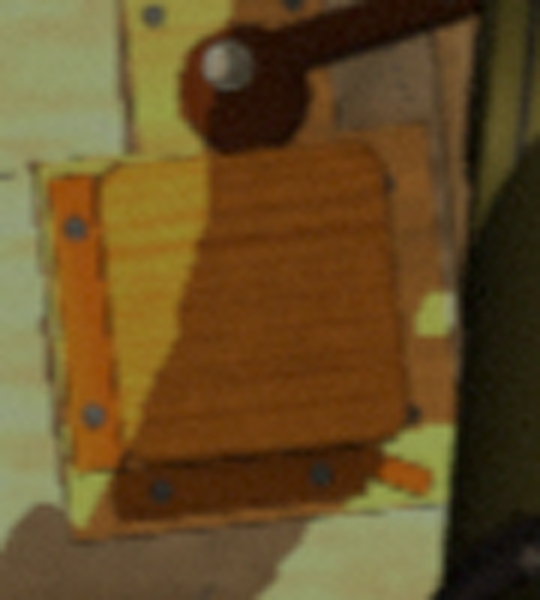

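The last top view shows the board flush against the stop strip (px ~105–120) and the fence, with the cam in contact. I'm handing in.

```bash
python3 -c "
from h import *
print(r.get_state()['contact_force']); print(job.finish_job())"
```

```text
[-0.41943262 -0.31222785 -0.31101023]
the job is handed in; nothing more can be done
None
```

I slid the top board off the pile along the jig's bed until it met the end stop. I pushed with two fingers at its edge, and the force rose to about 7 N there. Then I swung the cam lever clockwise with the shut fingers, pressed to about 17 N so it locked, withdrew clear and handed the job in at about 14 s. `finish_job` gave no verdict.

**Last checks:**
- **Lever:** it measured 1.35 rad in the top view and 1.38 rad in the wrist view, against the required 1.25.
- **Board:** it lies along the fence, parallel to it within about 1°, with its centre about 0.5 to 4 mm short of the exact end-stop position. The limit is 6 mm.
- **Everything else:** the boards below, pencil and other things looked undisturbed. I judged that by eye and did not measure how far they might have moved.

**One disagreement:** a first estimate from the top camera, with the arm partly in the way, put the board about 6 mm short of the stop. The wrist view and the last, clearer top view showed it flush or within about 4 mm, so I trusted those.

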